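# Tap a stack of plywood blanks flush in the squaring jig and weigh it down

## Robot

A 6-joint arm with a two-finger parallel gripper is mounted at the origin on a cart in front of the work surface, level with it; the furniture and walls round the work are solid. World frame = base frame: x ahead of the robot, y to its left, z up, the work surface at z = 0. Lengths are in m, angles in degrees, forces in N, time in s.
With the tool pointing down it reaches from about 0.4 to 0.925 m from the base axis. Payload 12.5 kg.
Tool frame: the origin (TCP) lies at the very end of the fingers, on their centre line; the grasp point (between the pads) lies 19 mm behind it; z points along the fingers, y is the direction in which the jaws open and shut (so a half turn about z gives the same grasp; the last joint's range is limited). The gripper opens to 95 mm and grips with 3 to 60 N. Pads are 20 mm wide; open, the fingers measure 119 mm over their backs; the gripper's body (75 mm by 180 mm) begins 59 mm behind the grasp point.
Start: joints at [-80.191, 28.126, 89.318, -0, 62.55, -6.05], TCP at [0.171, -0.601, 0.215] pointing down, gripper open.
Joint ranges: [-177.58, 177.58], [-47.91, 125.51], [2.72, 160], [-65.01, 245.01], [3.68, 167.84], [-153.87, 153.87]. Speed limits (degrees/s): [127.2, 127.2, 159.86, 180, 180, 180].

## Interface

Orientations are given as [roll, pitch, yaw] about the fixed x, y, z axes, in that order (R = Rz(yaw) Ry(pitch) Rx(roll)).
In Python, from bench import state, imaging, manip gives the robot as it stands.
- The arm moves only by the shell command python3 -m jog 'ROWS' [OPENING]. ROWS is a JSON object of lists of equal length, an entry for each row: "xyz": the shift along the tool's x, y, z in mm, a list of three; "turn": the turn about the tool's z in degrees. A call has exactly 10 rows; each row shifts and turns the commanded pose from where the row before left it, along the tool's axes as they then stand; what a row does not reach is not made up. A row lasts 1/8 s, in which the tool goes at most 62.5 mm and 10.7 degrees, less where a joint would pass 70% of its speed; a pose out of reach is approached as far as the arm can. A call with a gripper value outside its range is refused whole. OPENING is the closure, from 0 (fully open) to 1 (shut), set as the call begins (- or left out, the last holds). The fingers move at their own pace and stop on an object; the grip force is fixed at half the most. Time passes only in rows, so rows that do not move let the fingers close, or fill a call up. It gives the time, the measured TCP pose, the force and the opening at its end, in the units of the state.
- state(): the state, without advancing time (a new reading comes with each control period).
- imaging.capture(name): name is "scene" or "top" or "wrist"; returns a dict with "color" (400x640x3 uint8, red, green, blue), "fx", "fy", "cx", "cy" (pixels), "k1" (the pictures are not rectified: a ray, as slopes to the right and down, at radius r is drawn at 1 + k1 r^2 times it, then the intrinsics apply), "extrinsics" (4x4, takes a point from camera to world coordinates); the wrist camera has in their place "T_tool_cam" (4x4, takes a point from camera to tool coordinates, whose origin is the TCP and whose axes are the flange's). Camera axes: x right, y down, z forward; pixel columns grow to the right and rows downward; lengths in m; the calibration is good to about 2 mm. A picture is of the moment at which its call begins: read the wrist's pose just before it. There is no depth.
- manip.close_job(): hands the job in, once; it reports no verdict.
The state is a dict: "clock": time; "joint_positions": joint angles; "dq": joint speeds; "effort": joint torques, N m; "eef_pos": TCP position; "eef_rot": TCP orientation; "contact_force": force on the tool from outside, world axes, zero at the start; "moment": the same for the moment, N m; "opening": opening from 0.0 (shut) to 1.0 (fully open).
Only numpy, scipy, OpenCV 4.12 (cv2) and the standard library are available. Lean on these libraries where they do the work, as an engineer would, in place of code of your own. Each camera call takes 0.05 s, during which the arm holds its last target. There are 200 camera calls.

## Task

Tap the edges of the stack of four thin plywood blanks until every blank lies flush against both fences of the squaring jig, so that all their edges line up, keeping them flat and in the same order. Then gently set the thick light-coloured wooden block, which lies near the front edge to the right of the vice, flat on the middle of the squared stack, lying lengthwise along it, and let go, leaving the stack flush. Leave the slim wooden block beside it, and the abrasive roll and the wax tin behind the vice, where they are.

Things in the scene. Friction and masses are not known exactly. Their poses are not given: they have to be found in the camera images.
- jig: Squaring jig, fixed to the bench: plywood base 150 x 190 mm (x, y), 12 mm thick, with two dark wooden fences 22 mm thick, 30 mm high above the base, along its whole far (+x) and left (+y) edges; the -x and -y sides are open. Origin: centre of the base's underside, on the worktop; the inner corner of the fences is at x = +50, y = +68 mm. May be turned up to 0.3 rad.
- jig_corner (a point): Inner corner of the jig, where both fences' inner faces meet, at the base's top (12 mm above the worktop); axes as the jig's. Fence faces are the planes x = 0 and y = 0; blanks lie on the -x, -y side and are pushed toward +x and +y. A flush blank has its centre at x = -40, y = -60 mm, long side along y. The stack of four is 32 mm high, 2 mm above the fences.
- blank_0_center (a point): Thin plywood blank, flat plate 80 x 120 x 8 mm (x, y, z), about 55 g, loose; number 0 of the stack of four, 0 at the bottom. Point: centre of the plate, half-way up; y is its long side. All four are alike, lie flat on each other on the jig's base, 9 to 22 mm short of flush at each fence and up to 0.1 rad twisted, and slide easily (wood on wood, friction about 0.35).
- blank_1_center (a point): Thin plywood blank, flat plate 80 x 120 x 8 mm (x, y, z), about 55 g, loose; number 1 of the stack of four, 0 at the bottom. Point: centre of the plate, half-way up; y is its long side. All four are alike, lie flat on each other on the jig's base, 9 to 22 mm short of flush at each fence and up to 0.1 rad twisted, and slide easily (wood on wood, friction about 0.35).
- blank_2_center (a point): Thin plywood blank, flat plate 80 x 120 x 8 mm (x, y, z), about 55 g, loose; number 2 of the stack of four, 0 at the bottom. Point: centre of the plate, half-way up; y is its long side. All four are alike, lie flat on each other on the jig's base, 9 to 22 mm short of flush at each fence and up to 0.1 rad twisted, and slide easily (wood on wood, friction about 0.35).
- blank_3_center (a point): Thin plywood blank, flat plate 80 x 120 x 8 mm (x, y, z), about 55 g, loose; number 3 of the stack of four, 0 at the bottom. Point: centre of the plate, half-way up; y is its long side. All four are alike, lie flat on each other on the jig's base, 9 to 22 mm short of flush at each fence and up to 0.1 rad twisted, and slide easily (wood on wood, friction about 0.35).
- thick_block_center (a point): Thick light-coloured wooden block, 45 x 110 x 38 mm (x, y, z), 130 to 230 g, loose, lying flat on the worktop right of the vice near the front edge (a similar block far at the back is fixed), where it may have changed places with the slim block; can be grasped from above across its 45 mm. Point: its centre, 19 mm above its underside; y is its long axis.
- thick_block: The same thick block; origin at the centre of its underside, same axes.
- bench_vice: Obstacle: blue bench vice, fixed, 135 mm high, between the jig and the thick block; pass over or round it. Origin on the worktop near the middle of its foot; it reaches 60 mm to either side in y, 90 mm toward the robot (its handle) and 75 mm away from it.
- slim_block: Bystander: slim reddish-brown wooden block, 32 x 140 x 22 mm, long axis y, origin at the centre of its underside. To be left alone.
- abrasive_roll: Bystander: standing roll of abrasive cloth, 52 mm diameter, 49 mm high, origin at the centre of its underside. To be left alone.
- wax_tin: Bystander: low round green tin, 78 mm diameter, 30 mm high, origin at the centre of its underside. To be left alone.

How it is judged:
By the outcome, as a careful person would: the job done as asked, in the order asked, and still so for the second after the job is handed in, with the robot touching nothing.
It also fails if it takes over 64 s, if anything falls off the work surface, if the arm or the gripper's body presses on something with over 40 N, if the wrist force passes 120 N, or if a joint passes its speed limit or range.

## Working session

There is one attempt and no reset: what is moved stays moved. The work goes in short steps, Python scripts to look and compute and a shell command to move; the robot and the scene stay as the last step left them, time stands still between calls to the robot, and variables do not carry over. Pictures are saved under pics/ and viewed, about 8 in all and at most 12, crops included, and the job is handed in when it is done.

```bash
mkdir -p pics; python3 - <<'E'
from bench import state, imaging
import cv2
print(state())
for n in ("top","scene"):
    d=imaging.capture(n); cv2.imwrite(f"pics/{n}0.png",d["color"][:,:,::-1])
    print(n,{k:(v.tolist() if hasattr(v,'tolist') else v) for k,v in d.items() if k!='color'})
E
```

```text
{'clock': 0.0, 'joint_positions': array([-8.01893264e+01,  2.81651296e+01,  8.93504530e+01,  9.05910315e-04,
        6.25487206e+01, -6.05075934e+00]), 'dq': array([-0.13781118,  0.09536441, -0.01600271,  0.02412525, -0.00805367,
        0.0197251 ]), 'effort': array([-2.65271214e-03, -6.12648296e+01, -2.58182555e+01,  6.91968645e-02,
        4.81958874e-02, -9.67027700e-05]), 'eef_pos': array([ 0.17080031, -0.60095603,  0.21404913]), 'eef_rot': array([-1.79936140e+02, -7.57713222e-03,  1.58610106e+01]), 'contact_force': array([ 0.42583306, -0.68482262,  0.15209063]), 'moment': array([ 0.00278043,  0.0122367 , -0.02471026]), 'opening': 0.9982472349181896}
top {'fx': 375.12910337896824, 'fy': 375.12910337896824, 'cx': 316.6403433458514, 'cy': 200.94628406118122, 'k1': -0.042958235302091266, 'extrinsics': [[0.006926722196169622, -0.9941342313151399, 0.10793123110144236, 0.47619716921925553], [-0.9998418879594279, -0.00865305220633161, -0.015534599101410126, 0.01634047053577802], [0.01637741131388364, -0.10780656202184709, -0.9940369840120061, 1.2828380378534199], [0.0, 0.0, 0.0, 1.0]]}
scene {'fx': 444.9762728385256, 'fy': 444.9762728385256, 'cx': 323.26102855529, 'cy': 192.9020273689232, 'k1': -0.04064906032758548, 'extrinsics': [[-0.5026455595622062, -0.6616095871632307, 0.556435257353536, -0.16228703248287105], [-0.864406985523142, 0.37558639619616163, -0.33426848845078766, 0.4639160202888778], [0.012165723619704494, -0.6490050948691227, -0.760686783112951, 1.107211045880137], [0.0, 0.0, 0.0, 1.0]]}
```

View pics/top0.png

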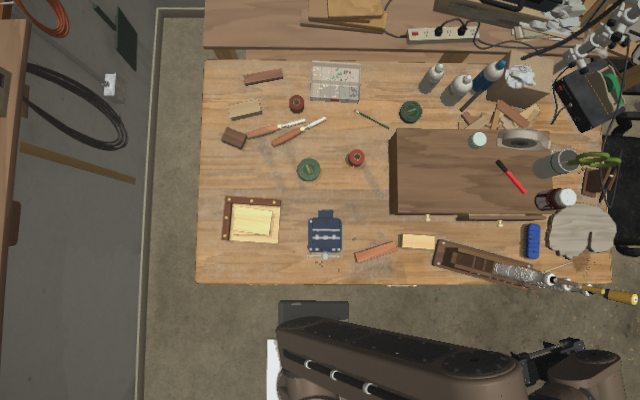

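View pics/scene0.png

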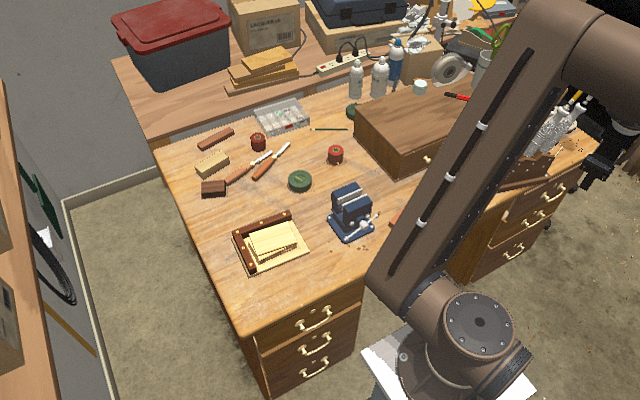

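Top view: jig at about (250,220) with fences on the top and left in the image. The vice is at (325,235), the slim block at (376,252) and the thick block at (417,241). I'll enlarge both areas to get pixel positions.

```bash
cat > h.py <<'E'
import numpy as np, cv2
from bench import state, imaging
from scipy.spatial.transform import Rotation as R
def cam(d,s=None):
    if 'extrinsics' in d: return np.array(d['extrinsics'])
    T=np.eye(4); T[:3,:3]=R.from_euler('xyz',s['eef_rot'],degrees=True).as_matrix(); T[:3,3]=s['eef_pos']
    return T@np.array(d['T_tool_cam'])
def K(d): return np.array([[d['fx'],0,d['cx']],[0,d['fy'],d['cy']],[0,0,1]]), np.array([d['k1'],0,0,0,0])
def world(d,T,uv,z):
    k,di=K(d); p=cv2.undistortPoints(np.array(uv,float).reshape(-1,1,2),k,di)[:,0]
    r=np.c_[p,np.ones(len(p))]@T[:3,:3].T
    z=np.broadcast_to(np.asarray(z,float),(len(p),))
    return T[:3,3]+r*((z-T[2,3])/r[:,2])[:,None]
def proj(d,T,P):
    k,di=K(d); Ti=np.linalg.inv(T); return cv2.projectPoints(np.array(P,float).reshape(-1,1,3),cv2.Rodrigues(Ti[:3,:3])[0],Ti[:3,3],k,di)[0][:,0]
E
python3 - <<'E'
from h import *
d=imaging.capture("top");c=d["color"][:,:,::-1]
a=cv2.resize(c[190:250,215:290],None,fx=8,fy=8,interpolation=cv2.INTER_CUBIC)[:,:,:]
cv2.imwrite("pics/jig.png",a)
b=cv2.resize(c[205:285,300:460],None,fx=5,fy=5,interpolation=cv2.INTER_CUBIC);cv2.imwrite("pics/blk.png",b)
E
```

```text
(no output)
```

View pics/jig.png

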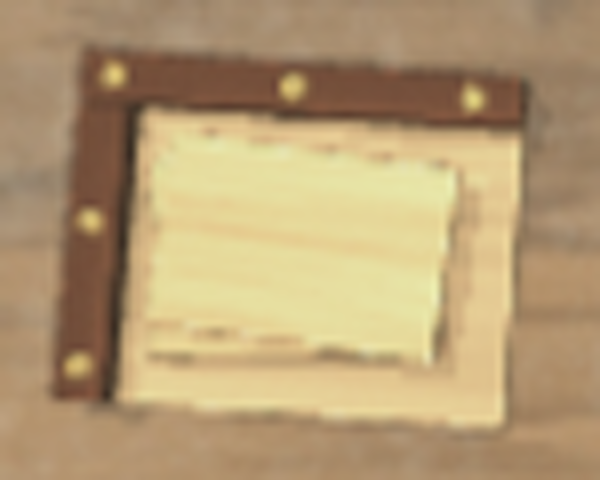

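View pics/blk.png

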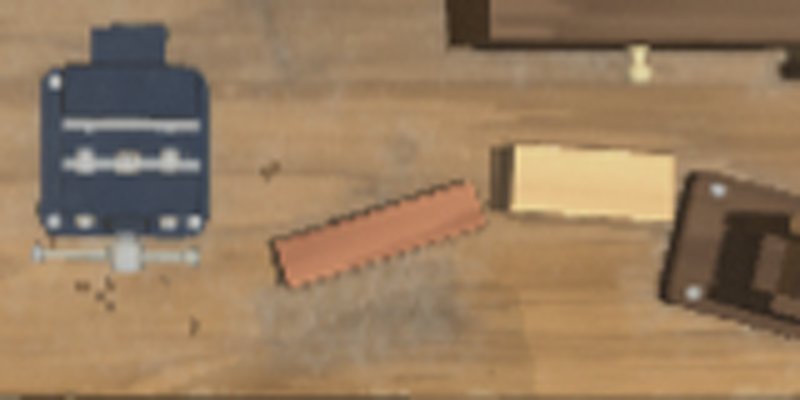

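Jig crop: the outer fence corners are (84,48), (527,78) and (52,398). Block crop: the thick block's top corners are (512,143), (675,153), (672,222) and (510,212). Next I convert these to world positions.

```bash
python3 - <<'E'
from h import *
d=imaging.capture("top");T=cam(d)
J=np.array([[84,48],[527,78],[52,398]])/8+[215,190]
w=world(d,T,J-.44,.042);print("fence",w.round(4))
b=world(d,T,np.array([[500,432]])/8+[214.56,189.56],.012);print("base near right",b.round(4))
v=w[0]-w[1];yaw=np.arctan2(-v[0],v[1]);v2=w[0]-w[2];yaw2=np.arctan2(v2[1],v2[0]);print("jigyaw",np.degrees([yaw,yaw2]),np.linalg.norm(v),np.linalg.norm(v2))
s=world(d,T,np.array([[150,107],[458,170],[432,362],[150,345]])/8+[214.56,189.56],.044);print("stack top",s.round(4))
B=np.array([[512,143],[675,153],[672,222],[510,212]])/5+[299.6,204.6]
w=world(d,T,B,.038);print("block",w.round(4),w.mean(0));v=w[0]-w[1]+w[3]-w[2];print(np.degrees(np.arctan2(-v[0],v[1])),np.linalg.norm(v)/2)
c=np.array([[272,240],[470,180],[487,222],[290,288]])/5+[299.6,204.6]
print("slim",world(d,T,c,.022).round(4))
print("vice",world(d,T,np.array([[37,232],[210,232],[90,25],[30,250],[200,258]])/5+[299.6,204.6],.1).round(3))
w=imaging.capture("wrist");print(np.array(w["T_tool_cam"]).round(3),w['fx'])
E
```

```text
fence [[0.6263 0.3019 0.042 ]
 [0.6154 0.1174 0.042 ]
 [0.4813 0.3104 0.042 ]]
base near right [[0.4688 0.1287 0.012 ]]
jigyaw [-3.39734543 -3.35152756] 0.18481795788863764 0.14523973621362005
stack top [[0.6017 0.2732 0.044 ]
 [0.5766 0.1451 0.044 ]
 [0.4974 0.1542 0.044 ]
 [0.5034 0.2703 0.044 ]]
block [[ 0.5059 -0.288   0.038 ]
 [ 0.4998 -0.3977  0.038 ]
 [ 0.454  -0.3946  0.038 ]
 [ 0.4602 -0.2859  0.038 ]] [ 0.47996198 -0.34155277  0.038     ]
-3.217069471226225 0.1093509655270877
slim [[ 0.4406 -0.1294  0.022 ]
 [ 0.4813 -0.263   0.022 ]
 [ 0.4533 -0.2742  0.022 ]
 [ 0.4089 -0.1413  0.022 ]]
vice [[ 0.447  0.027  0.1  ]
 [ 0.448 -0.081  0.1  ]
 [ 0.577 -0.005  0.1  ]
 [ 0.436  0.031  0.1  ]
 [ 0.431 -0.075  0.1  ]]
[[-0.001 -0.967 -0.255  0.071]
 [ 1.    -0.    -0.001 -0.   ]
 [ 0.001 -0.255  0.967 -0.171]
 [ 0.     0.     0.     1.   ]] 352.97210459766376
```

```bash
python3 -m jog '{"xyz":[[45.5,-32.7,0],[45.5,-32.7,0],[45.5,-32.7,0],[45.5,-32.7,0],[45.5,-32.7,0],[45.5,-32.7,0],[45.5,-32.7,0],[45.5,-32.7,0],[0,0,0],[0,0,0]],"turn":[0,0,0,0,0,0,0,0,9.6,9.6]}' 0.25
python3 -m jog '{"xyz":[[8.1,-47,0],[8.1,-47,0],[8.1,-47,0],[8.1,-47,0],[8.1,-47,0],[8.1,-47,0],[8.1,-47,0],[8.1,-47,0],[8.1,-47,0],[8.1,-47,0]],"turn":[0,0,0,0,0,0,0,0,0,0]}'
cat > look.py <<'E'
import sys; from h import *; import pickle
s=state(); w=imaging.capture("wrist"); pickle.dump((s,w),open(sys.argv[1]+".pkl","wb"))
cv2.imwrite(f"pics/{sys.argv[1]}.png",w["color"][:,:,::-1]); print(s['eef_pos'].round(4),s['eef_rot'].round(2),s['contact_force'].round(2),s['clock'],s['opening'])
E
python3 look.py w1
```

```text
clock: 1.5
eef_pos: [0.4499, -0.2493, 0.2146]
eef_rot: [180.0, 0.0, -3.5]
contact_force: [0.0, 0.2, 0.1]
opening: 0.748
clock: 2.75
eef_pos: [0.5579, 0.216, 0.2146]
eef_rot: [180.0, -0.0, -3.3]
contact_force: [1.3, -0.1, -0.6]
opening: 0.752
[0.5579 0.216  0.2146] [179.99  -0.    -3.33] [ 1.32 -0.06 -0.64] 2.75 0.7518722232834952
```

View pics/w1.png

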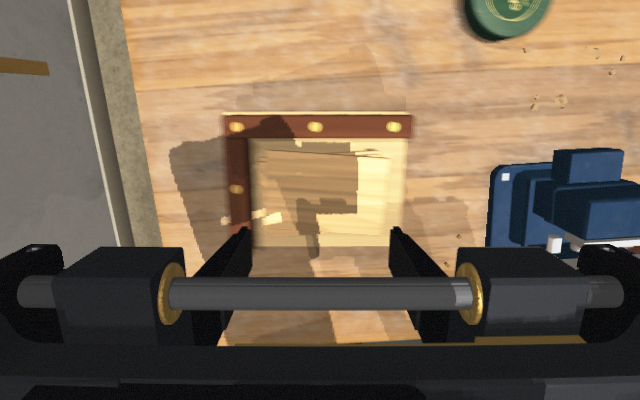

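The wrist view shows the fence's outer corner at (224,114) and its right end at (411,115). The inner corner is at about (248,138), and the blanks are short of both fences.

```bash
python3 - <<'E'
from h import *; import pickle
s,w=pickle.load(open("w1.pkl","rb"));T=cam(w,s)
p=world(w,T,[[223.5,115],[411.5,116],[248.5,138],[409,138.5],[229,244]],.042);print(p.round(4))
print(world(w,T,[[252,245]],.012).round(4))
v=p[0]-p[1];v2=p[2]-p[3];print([np.degrees(np.arctan2(-x[0],x[1])) for x in (v,v2)],np.linalg.norm(v))
E
```

```text
[[0.6251 0.3045 0.042 ]
 [0.6136 0.1258 0.042 ]
 [0.602  0.283  0.042 ]
 [0.5925 0.1282 0.042 ]
 [0.4939 0.3156 0.042 ]]
[[0.4795 0.2985 0.012 ]]
[np.float64(-3.670086969521938), np.float64(-3.5220213018706032)] 0.17906868632956327
```

```bash
python3 -m jog '{"xyz":[[-32,1.2,0],[-32,1.2,0],[-31,1.1,0],[0,0,33],[0,0,33],[0,0,33],[0,0,33],[0,0,33],[0,0,20],[0,0,15]],"turn":[0,0,0,0,0,0,0,0,0,0]}'
python3 -m jog '{"xyz":[[2,0,0],[4,0,0],[4,0,0],[4,0,0],[4,0,0],[4,0,0],[4,0,0],[4,0,0],[4,0,0],[2,0,0]],"turn":[0,0,0,0,0,0,0,0,0,0]}'; python3 -c "
from h import *;s=state();print(s['eef_pos'].round(4),s['eef_rot'].round(2),s['contact_force'].round(1))"
```

```text
clock: 4.05
eef_pos: [0.4626, 0.2163, 0.0137]
eef_rot: [180.0, 0.0, -3.3]
contact_force: [-0.2, 0.1, -0.3]
opening: 0.752
clock: 5.3
eef_pos: [0.4988, 0.2142, 0.0145]
eef_rot: [180.0, 0.0, -3.3]
contact_force: [-1.2, -0.3, 0.6]
opening: 0.75
[0.4988 0.2142 0.0145] [ 1.7999e+02  1.0000e-02 -3.3400e+00] [-1.2 -0.3  0.6]
```

```bash
python3 -m jog '{"xyz":[[2,0,0],[1,0,0],[1,0,0],[1,0,0],[1,0,0],[0.5,0,0],[0.5,0,0],[0.5,0,0],[0,0,0],[0,0,0]],"turn":[0,0,0,0,0,0,0,0,0,0]}'; python3 -m jog '{"xyz":[[0.5,0,0],[0.5,0,0],[0,0,0],[0,0,0],[0,0,0],[0,0,0],[0,0,0],[0,0,0],[0,0,0],[0,0,0]],"turn":[0,0,0,0,0,0,0,0,0,0]}'
```

```text
clock: 6.55
eef_pos: [0.5061, 0.2138, 0.0146]
eef_rot: [180.0, 0.0, -3.3]
contact_force: [-1.7, -0.2, -0.1]
opening: 0.746
clock: 7.8
eef_pos: [0.5061, 0.2138, 0.0146]
eef_rot: [180.0, 0.1, -3.3]
contact_force: [-7.1, 0.8, 2.0]
opening: 0.751
```

```bash
python3 -m jog '{"xyz":[[0.5,0,0],[0.5,0,0],[0,0,0],[-1,0,0],[-4,0,0],[-10,0,0],[-10,0,0],[-8,0,0],[0,0,-25],[0,0,-35]],"turn":[0,0,0,0,0,0,0,0,0,0]}'
```

```text
clock: 9.05
eef_pos: [0.4744, 0.2156, 0.0747]
eef_rot: [180.0, 0.1, -3.3]
contact_force: [0.5, -0.6, 0.5]
opening: 0.751
```

```bash
python3 -m jog '{"xyz":[[28,30.3,0],[28,30.3,0],[27.7,30.4,0],[0,0,0],[0,0,0],[0,0,0],[0,0,0],[0,0,0],[0,0,0],[0,0,0]],"turn":[0,0,0,-10,-10,-10,-10,-10,-10,-10]}' 0.63
python3 -m jog '{"xyz":[[0,0,0],[0,0,0],[0,0,25],[0,0,25],[0,0,10],[0,0,0],[4,0,0],[4,0,0],[4,0,0],[2,0,0]],"turn":[-10,-10,0,0,0,0,0,0,0,0]}';python3 -c "
from h import *;s=state();print(s['eef_pos'].round(4),s['eef_rot'].round(2),s['contact_force'].round(1))"
```

```text
clock: 10.3
eef_pos: [0.5531, 0.1201, 0.0746]
eef_rot: [180.0, 0.0, 67.0]
contact_force: [-0.4, 0.7, 0.2]
opening: 0.368
clock: 11.55
eef_pos: [0.5543, 0.1343, 0.0148]
eef_rot: [180.0, 0.0, 86.7]
contact_force: [0.6, 0.0, -0.0]
opening: 0.37
[0.5543 0.1343 0.0148] [179.98   0.    86.68] [ 0.6  0.  -0. ]
```

```bash
python3 -m jog '{"xyz":[[2,0,0],[3,0,0],[3,0,0],[3,0,0],[2,0,0],[1,0,0],[1,0,0],[0.5,0,0],[0.5,0,0],[0.5,0,0]],"turn":[0,0,0,0,0,0,0,0,0,0]}';python3 -m jog '{"xyz":[[0.5,0,0],[0.5,0,0],[0.5,0,0],[0.5,0,0],[0,0,0],[0,0,0],[0,0,0],[0,0,0],[0,0,0],[0,0,0]],"turn":[0,0,0,0,0,0,0,0,0,0]}'
```

```text
clock: 12.8
eef_pos: [0.5552, 0.1504, 0.0146]
eef_rot: [-180.0, 0.0, 86.7]
contact_force: [0.5, -1.3, 0.1]
opening: 0.371
clock: 14.05
eef_pos: [0.5553, 0.1524, 0.0146]
eef_rot: [180.0, 0.0, 86.7]
contact_force: [0.4, -0.1, 0.8]
opening: 0.372
```

```bash
python3 -m jog '{"xyz":[[0.5,0,0],[0.5,0,0],[0,0,0],[0,0,0],[0,0,0],[0,0,0],[0,0,0],[0,0,0],[0,0,0],[0,0,0]],"turn":[0,0,0,0,0,0,0,0,0,0]}'; python3 -m jog '{"xyz":[[0.5,0,0],[0.5,0,0],[0,0,0],[0,0,0],[0,0,0],[0,0,0],[0,0,0],[0,0,0],[0,0,0],[0,0,0]],"turn":[0,0,0,0,0,0,0,0,0,0]}'
```

```text
clock: 15.3
eef_pos: [0.5554, 0.1534, 0.0146]
eef_rot: [180.0, 0.0, 86.7]
contact_force: [0.3, -0.1, 0.2]
opening: 0.373
clock: 16.55
eef_pos: [0.5554, 0.1542, 0.0146]
eef_rot: [-180.0, 0.0, 86.7]
contact_force: [0.1, -5.5, 0.7]
opening: 0.369
```

```bash
python3 -m jog '{"xyz":[[0.5,0,0],[0.5,0,0],[0,0,0],[-2,0,0],[-10,0,0],[-10,0,0],[0,0,-30],[0,0,-30],[0,0,0],[0,0,0]],"turn":[0,0,0,0,0,0,0,0,10,10]}' ; python3 -m jog '{"xyz":[[0,0,0],[0,0,0],[0,0,0],[0,0,0],[0,0,0],[0,0,0],[0,0,0],[-26,-30,0],[-26,-30,0],[-26,-30,0]],"turn":[10,10,10,10,10,10,10,0,0,0]}' 0.25; python3 look.py w2
```

```text
clock: 17.8
eef_pos: [0.5543, 0.133, 0.0751]
eef_rot: [180.0, -0.0, 66.3]
contact_force: [0.3, 0.4, 0.5]
opening: 0.372
clock: 19.05
eef_pos: [0.4809, 0.2282, 0.0746]
eef_rot: [-180.0, -0.0, -3.4]
contact_force: [-0.3, 0.3, -0.1]
opening: 0.752
[0.4809 0.2282 0.0746] [-1.80e+02 -1.00e-02 -3.39e+00] [-0.27  0.26 -0.14] 19.05 0.7515617225508912
```

```bash
python3 -m jog '{"xyz":[[0,0,30],[0,0,30],[4,0,0],[6,0,0],[6,0,0],[4,0,0],[2,0,0],[1,0,0],[1,0,0],[0,0,0]],"turn":[0,0,0,0,0,0,0,0,0,0]}' ; python3 -m jog '{"xyz":[[0.5,0,0],[0.5,0,0],[0.5,0,0],[0.5,0,0],[0,0,0],[0,0,0],[0,0,0],[0,0,0],[0,0,0],[0,0,0]],"turn":[0,0,0,0,0,0,0,0,0,0]}'
```

```text
clock: 20.35
eef_pos: [0.5055, 0.2264, 0.0146]
eef_rot: [180.0, 0.0, -3.3]
contact_force: [0.5, 0.3, 0.5]
opening: 0.75
clock: 21.6
eef_pos: [0.5068, 0.2263, 0.0145]
eef_rot: [180.0, 0.1, -3.3]
contact_force: [-4.5, 1.7, 3.9]
opening: 0.751
```

Now one firmer press in x, then retreat, lift and look down at the stack.

```bash
python3 -m jog '{"xyz":[[0.5,0,0],[0.5,0,0],[0,0,0],[0,0,0],[-2,0,0],[-10,0,0],[-10,0,0],[0,0,-50],[0,0,-50],[0,0,-50]],"turn":[0,0,0,0,0,0,0,0,0,0]}' ; python3 look.py w3; python3 - <<'E'
import cv2
c=cv2.imread("pics/w3.png");cv2.imwrite("pics/w3c.png",cv2.resize(c[0:260,180:460],None,fx=2.3,fy=2.3,interpolation=cv2.INTER_CUBIC))
E
```

```text
clock: 22.85
eef_pos: [0.4859, 0.2275, 0.1661]
eef_rot: [180.0, 0.0, -3.3]
contact_force: [0.6, -0.4, -0.3]
opening: 0.751
[0.4859 0.2275 0.1661] [179.99   0.    -3.34] [ 0.58 -0.4  -0.34] 22.85 0.7512650816184051
```

View pics/w3c.png

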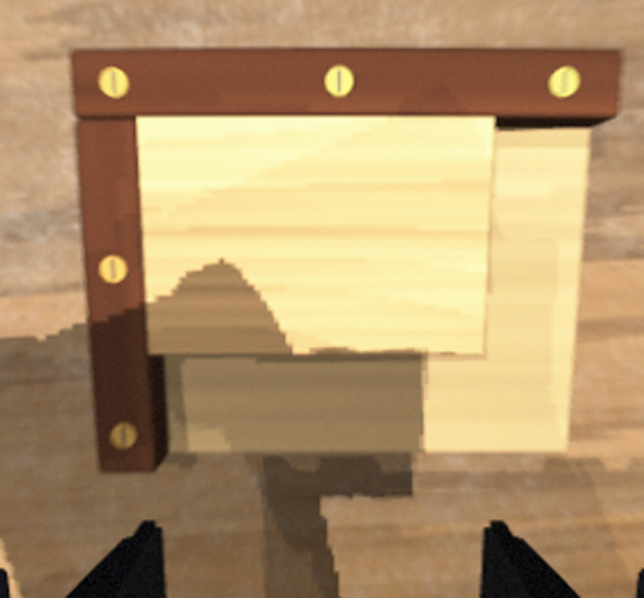

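```bash
python3 - <<'E'
from h import *; import pickle
s,w=pickle.load(open("w3.pkl","rb"));T=cam(w,s)
p=world(w,T,np.array([[136,116],[495,116],[485,355],[148,355]])/2.3+[180,0],.044);print(p.round(4),p.mean(0))
d=imaging.capture("top");T=cam(d)
for z in (0,.05,.1,.15): print(z,world(d,T,[[390,214],[428,219],[450,214]],z).round(3).tolist())
c=d["color"][110:260,370:560,::-1]
e=imaging.capture("scene")["color"][60:240,330:600,::-1]
cv2.imwrite("pics/cab.png",np.vstack([cv2.resize(c,(0,0),fx=2,fy=2),np.zeros((0,380,3),np.uint8)]))
cv2.imwrite("pics/cab2.png",cv2.resize(e,(0,0),fx=2.5,fy=2.5))
E
python3 -m jog '{"xyz":[[2.7,20,-20],[2.7,56,-30],[2.7,56,0],[2.7,56,0],[2.7,56,0],[2.7,56,0],[2.7,56,0],[2.7,56,0],[2.7,56,0],[2.7,56,0]],"turn":[0,0,0,0,0,0,0,0,0,0]}' 0.2
python3 look.py w4
```

```text
[[0.6019 0.2842 0.044 ]
 [0.5947 0.1628 0.044 ]
 [0.5135 0.1671 0.044 ]
 [0.5207 0.289  0.044 ]] [0.55772056 0.2257771  0.044     ]
0 [[0.572, -0.257, 0.0], [0.556, -0.389, 0.0], [0.574, -0.466, 0.0]]
0.05 [[0.569, -0.246, 0.05], [0.553, -0.373, 0.05], [0.57, -0.448, 0.05]]
0.1 [[0.565, -0.235, 0.1], [0.55, -0.357, 0.1], [0.566, -0.429, 0.1]]
0.15 [[0.561, -0.225, 0.15], [0.547, -0.341, 0.15], [0.563, -0.41, 0.15]]
clock: 24.25
eef_pos: [0.4822, -0.2976, 0.2125]
eef_rot: [-179.9, 0.1, -3.4]
contact_force: [0.9, 0.4, 0.4]
opening: 0.802
[ 0.4822 -0.2976  0.2125] [-1.7994e+02  1.0000e-01 -3.3500e+00] [0.93 0.37 0.38] 24.25 0.8019632866543508
```

View pics/w4.png

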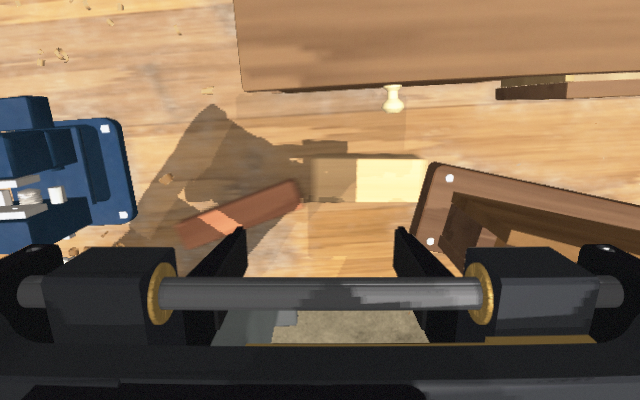

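View pics/cab2.png

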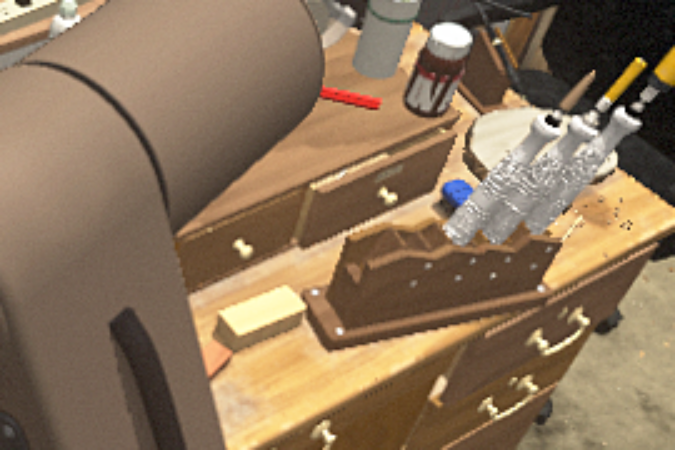

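```bash
python3 - <<'E'
from h import *; import pickle
s,w=pickle.load(open("w4.pkl","rb"));T=cam(w,s)
for z in (.06,.08,.1,.12,.15): print(z,world(w,T,[[244,92],[520,76]],z).round(3).tolist())
d=imaging.capture("top");Tt=cam(d)
for z in (.06,.08,.1,.12,.15): print(z,world(d,Tt,[[389.5,214]],z).round(3).tolist())
p=world(w,T,[[312,157.5],[428,159.5],[420,203],[304,200.5]],.038);print(p.round(4),p.mean(0))
v=p[0]-p[1]+p[3]-p[2];print(np.degrees(np.arctan2(-v[0],v[1])),np.linalg.norm(v)/2)
print(world(w,T,[[432,163],[412,240]],.012).round(3))
E
```

```text
0.06 [[0.568, -0.235, 0.06], [0.568, -0.478, 0.06]]
0.08 [[0.567, -0.239, 0.08], [0.567, -0.468, 0.08]]
0.1 [[0.566, -0.243, 0.1], [0.566, -0.457, 0.1]]
0.12 [[0.565, -0.247, 0.12], [0.565, -0.446, 0.12]]
0.15 [[0.564, -0.254, 0.15], [0.564, -0.429, 0.15]]
0.06 [[0.568, -0.242, 0.06]]
0.08 [[0.566, -0.238, 0.08]]
0.1 [[0.565, -0.234, 0.1]]
0.12 [[0.563, -0.23, 0.12]]
0.15 [[0.561, -0.223, 0.15]]
[[ 0.5032 -0.2903  0.038 ]
 [ 0.4946 -0.4045  0.038 ]
 [ 0.4504 -0.3972  0.038 ]
 [ 0.4599 -0.2794  0.038 ]] [ 0.47703116 -0.34285643  0.038     ]
-4.465799976411256 0.1163198308808387
[[ 0.486 -0.417  0.012]
 [ 0.4   -0.396  0.012]]
```

```bash
python3 -m jog '{"xyz":[[-13.7,43.3,0],[0,0,0],[0,0,0],[0,0,0],[0,0,0],[0,0,0],[0,0,0],[0,0,0],[0,0,0],[0,0,0]],"turn":[0,-10,-10,-10,-10,-10,-10,-10,-10,-10]}' 0
python3 -m jog '{"xyz":[[0,0,35],[0,0,35],[0,0,35],[0,0,35],[0,0,30],[0,0,20],[0,0,11],[0,0,0],[0,0,0],[0,0,0]],"turn":[0,0,0,0,0,0,0,0,0,0]}';python3 look.py w5
```

```text
clock: 25.6
eef_pos: [0.4665, -0.3375, 0.2126]
eef_rot: [-179.9, -0.1, 87.0]
contact_force: [-0.7, 0.3, 0.5]
opening: 0.998
clock: 26.85
eef_pos: [0.467, -0.3388, 0.0139]
eef_rot: [179.9, 0.0, 86.7]
contact_force: [-0.1, 0.2, -0.3]
opening: 0.998
[ 0.467  -0.3388  0.0139] [1.7995e+02 5.0000e-02 8.6660e+01] [-0.14  0.18 -0.29] 26.85 0.9981052774892626
```

View pics/w5.png

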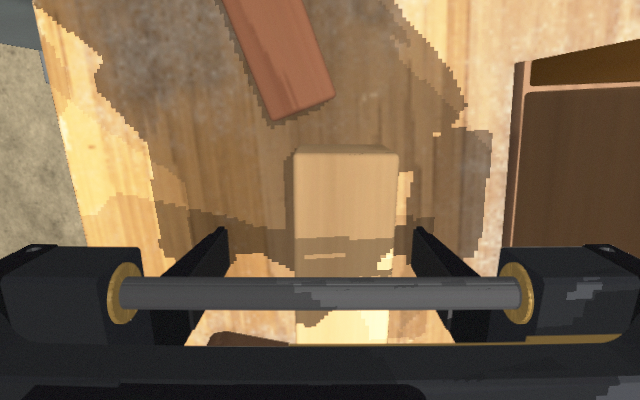

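The block sits between the open fingers, so I close and lift.

```bash
python3 -m jog '{"xyz":[[0,0,0],[0,0,0],[0,0,0],[0,0,0],[0,0,0],[0,0,0],[0,0,0],[0,0,0],[0,0,-2],[0,0,-5]],"turn":[0,0,0,0,0,0,0,0,0,0]}' 1
python3 -m jog '{"xyz":[[0,0,-25],[0,0,-35],[0,0,-40],[0,0,-40],[0,0,-40],[0,0,-10],[0,0,0],[0,0,0],[0,0,0],[0,0,0]],"turn":[0,0,0,0,0,0,0,0,0,0]}';python3 look.py w6
```

```text
clock: 28.15
eef_pos: [0.4665, -0.3384, 0.02]
eef_rot: [-179.9, -0.0, 86.7]
contact_force: [0.3, 0.6, -1.9]
opening: 0.472
clock: 29.4
eef_pos: [0.4667, -0.3385, 0.2094]
eef_rot: [-179.9, -0.0, 86.7]
contact_force: [0.5, 0.2, -2.1]
opening: 0.471
[ 0.4667 -0.3385  0.2094] [-1.7995e+02 -4.0000e-02  8.6660e+01] [ 0.49  0.16 -2.05] 29.4 0.470789232548264
```

View pics/w6.png

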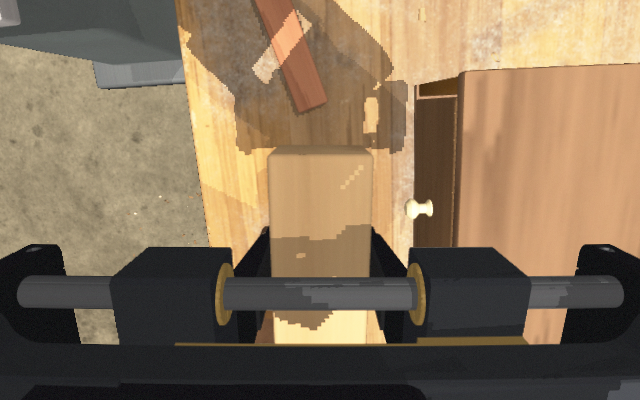

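```bash
python3 - <<'E'
from h import *; import pickle
s,w=pickle.load(open("w6.pkl","rb"));T=cam(w,s)
p=world(w,T,[[272,154],[372,154]],s['eef_pos'][2]+.0241)
tx=np.array([np.cos(np.radians(86.66)),np.sin(np.radians(86.66))])
print(p.round(4),(p[:,:2]-s['eef_pos'][:2])@tx)
off=((p[:,:2]-s['eef_pos'][:2])@tx).mean()-.055
t=np.array([.558,.225])-off*tx; d=t-s['eef_pos'][:2]; ty=np.array([tx[1],-tx[0]])
print("off",off,"target",t,"tool dx,dy",d@tx*1e3,d@ty*1e3)
E
```

```text
[[ 0.4494 -0.2856  0.2335]
 [ 0.491  -0.288   0.2335]] [0.05185321 0.05183832]
off -0.0031542366949993197 target [0.55818377 0.22814888] tool dx,dy 571.035854836752 58.31882773818357
```

```bash
python3 -m jog '{"xyz":[[25,5.8,0],[50,5.8,0],[57,5.8,0],[57,5.8,0],[57,5.8,0],[57,5.8,0],[57,5.8,0],[57,5.8,0],[57,5.8,0],[50,5.8,0]],"turn":[0,0,0,0,0,0,0,0,0,0]}' 
python3 -m jog '{"xyz":[[30,0.3,0],[15.5,0,0],[0,0,30],[0,0,35],[0,0,35],[0,0,25],[0,0,12],[0,0,0],[0,0,0],[0,0,0]],"turn":[0,0,0,0,0,0,0,0,0,0]}';python3 look.py w7
```

```text
clock: 30.7
eef_pos: [0.5553, 0.1833, 0.21]
eef_rot: [180.0, 0.0, 86.7]
contact_force: [0.1, -0.6, -1.0]
opening: 0.47
clock: 31.95
eef_pos: [0.5586, 0.2266, 0.0741]
eef_rot: [179.9, -0.0, 86.7]
contact_force: [0.0, -0.1, -2.3]
opening: 0.473
[0.5586 0.2266 0.0741] [ 1.7991e+02 -3.0000e-02  8.6660e+01] [ 0.02 -0.12 -2.35] 31.95 0.4730831133242981
```

View pics/w7.png

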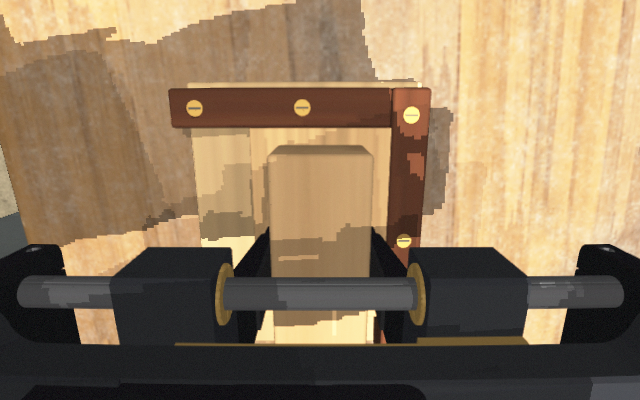

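Block is centred and aligned over the stack: its end is at row ~150 and the fence face at row 127. I lower it gently.

```bash
python3 -m jog '{"xyz":[[0,0,3],[0,0,3],[0,0,3],[0,0,2],[0,0,1],[0,0,0.5],[0,0,0.5],[0,0,0.5],[0,0,0.5],[0,0,0]],"turn":[0,0,0,0,0,0,0,0,0,0]}' 
python3 -m jog '{"xyz":[[0,0,0.5],[0,0,0.5],[0,0,0.5],[0,0,0],[0,0,0],[0,0,0],[0,0,0],[0,0,0],[0,0,0],[0,0,0]],"turn":[0,0,0,0,0,0,0,0,0,0]}'
```

```text
clock: 33.25
eef_pos: [0.5582, 0.2265, 0.059]
eef_rot: [-180.0, 0.0, 86.7]
contact_force: [-0.4, -0.1, -2.1]
opening: 0.47
clock: 34.5
eef_pos: [0.5582, 0.2265, 0.0576]
eef_rot: [-180.0, 0.0, 86.7]
contact_force: [1.3, -0.2, -2.1]
opening: 0.471
```

```bash
python3 -m jog '{"xyz":[[0,0,0.5],[0,0,0.5],[0,0,0],[0,0,0],[0,0,0],[0,0,0],[0,0,0],[0,0,0],[0,0,0],[0,0,0]],"turn":[0,0,0,0,0,0,0,0,0,0]}'
```

```text
clock: 35.75
eef_pos: [0.5582, 0.2265, 0.0572]
eef_rot: [180.0, -0.0, 86.7]
contact_force: [-2.0, -0.5, 4.7]
opening: 0.471
```

Contact felt, about +7 N. I ease off, open and lift straight up.

```bash
python3 -m jog '{"xyz":[[0,0,-0.3],[0,0,0],[0,0,0],[0,0,0],[0,0,0],[0,0,-5],[0,0,-25],[0,0,-40],[0,0,-40],[0,0,-30]],"turn":[0,0,0,0,0,0,0,0,0,0]}' 0.25
python3 -m jog '{"xyz":[[-40,0,0],[-30,0,0],[0,0,0],[0,0,0],[0,0,0],[0,0,0],[0,0,0],[0,0,0],[0,0,0],[0,0,0]],"turn":[0,0,0,0,0,0,0,0,0,0]}'
python3 look.py w8; python3 - <<'E'
import cv2
from h import *
c=cv2.imread("pics/w8.png")[0:260,140:520]
e=imaging.capture("scene")["color"][200:280,225:320,::-1]
cv2.imwrite("pics/fin.png",np.hstack([cv2.resize(c,(570,390)),cv2.copyMakeBorder(cv2.resize(e,(230,194),interpolation=cv2.INTER_CUBIC),0,196,0,0,cv2.BORDER_CONSTANT)]))
E
```

```text
clock: 37.0
eef_pos: [0.5583, 0.2266, 0.1991]
eef_rot: [179.9, -0.0, 86.7]
contact_force: [-0.0, -0.0, -0.2]
opening: 0.752
clock: 38.25
eef_pos: [0.5541, 0.1566, 0.1969]
eef_rot: [180.0, 0.0, 86.7]
contact_force: [0.1, -0.1, 0.3]
opening: 0.749
[0.5541 0.1566 0.1969] [180.     0.    86.65] [ 0.14 -0.07  0.34] 38.25 0.7489716483209138
```

View pics/fin.png

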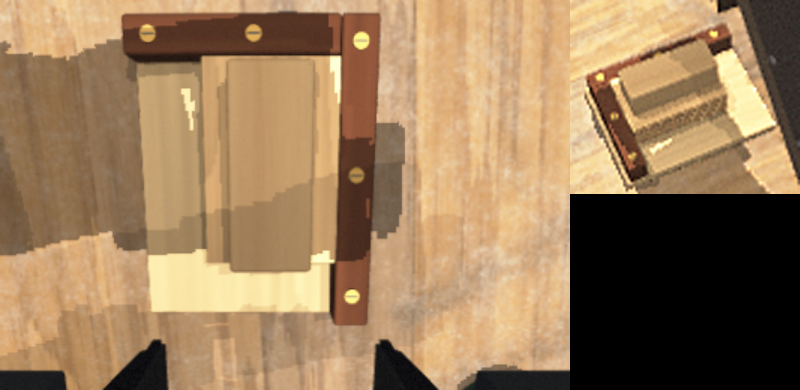

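```bash
python3 - <<'E'
from h import *; import pickle
s,w=pickle.load(open("w8.pkl","rb"));T=cam(w,s)
f=lambda a,z:world(w,T,np.array(a)/1.5+[140,0],z)
b=f([[227,58],[314,58],[310,270],[229,270]],.082); k=f([[203,56],[341,55],[336,263],[205,263]],.044)
cs,sn=np.cos(np.radians(-3.4)),np.sin(np.radians(-3.4));J=np.array([[cs,sn],[-sn,cs]])
for n,q in (("block",b),("stack",k)): r=(q[:,:2]-[.6022,.282])@J.T; print(n,(r*1e3).round(1).tolist(),(r.mean(0)*1e3).round(1))
E
```

```text
block [[-62.7, -7.5], [-18.9, -7.5], [-19.0, -116.3], [-63.6, -116.4]] [-41.  -61.9]
stack [[-79.2, 0.1], [-0.7, 0.6], [0.1, -119.9], [-81.5, -119.9]] [-40.3 -59.8]
```

```bash
python3 -c "
from bench import manip,state;print(manip.close_job(),state()['clock'])"
```

```text
the job is handed in; nothing more can be done
the job is handed in; nothing more can be done
```

I squared the stack against both fences, set the thick block on it lengthwise and let go, then handed the job in at about 38 s of the 64 s allowed.

- **Squaring:** I tapped the stack toward the far fence, then the left fence, then the far fence again, pushing all four blanks at once. Each time I stopped when the force reading rose (4.5–7 N) and then pressed about 1 mm further.
- **Block:** I lowered it until contact, about 7 N, then eased off, opened the gripper and lifted straight up.
- **Last check:** In the final close-up the top of the stack is centred at (-40.3, -59.8) mm from the jig corner, against the target of (-40, -60). The block is at (-41.0, -61.9), within about 2 mm of the middle and parallel to the stack. The gripper is clear.
- **Not measured:** I checked the lower three blanks only by eye in the pictures. I did not re-measure the slim block, abrasive roll or wax tin; the arm made no contact near them.

No check failed. The early corner readings from the two cameras differed by about 2 mm, within the calibration.

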